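# Check-pull of a bench spring gauge to its marker

## Task

Do the check pull on the bench pull gauge: draw its round lock cap fully up, pull the handle out until the drag pointer stands in the gap of the marker, hold it there for at least a second, then ease the handle back in until it is fully home, without letting it snap, and press the lock cap fully down again. The drag pointer must be left standing in the marker's gap: only the handle may move it, it does not come back by itself if you pull too far, and the marker stays where it is set. Leave the bottles, the core sample and the screwdriver beside the gauge undisturbed.

Things in the scene. Friction and masses are not known exactly. Their poses are not given: they have to be found in the camera images.
- gauge: the pull gauge, fixed to the table: a white-painted box 180 long (its x from -30 to 150), 76 wide, top face 58 above the table, on a 10 thick aluminium foot plate 100 wide (x from -60 to 160). Origin on the table under the lock cap's axis; its x runs along the box, away from the handle; z up. A steel rod of 10 diameter comes out of its -x end, 40 above the table, and carries the handle
- pull (a joint): how far the handle is pulled out along the gauge's -x, m: 0 fully home, up to 0.09. A spring draws it home: 3 N at 0, 12 N at 0.075, plus damping of 20 N s/m. Blocked within 2 mm of home while the lock cap is down. Its dog pushes the drag pointer along and leaves it behind on the way back
- handle (a point): the handle, an upright black paddle on the end of the rod: 14 thick (gauge x), 50 wide (gauge y), from 23 to 95 above the table. This point is in the centre of its top edge. Home, it is 92 ahead (-x) of the lock cap's axis; there is 55 free between its back face and the box. The rod (35 to 45 above the table) meets its back face
- lock_cap (a joint): height of the lock cap above its seat, m: 0 fully down (handle locked), 0.018 fully up (handle free). Stays where it is left; about 4 N moves it
- lock_cap_top (a point): centre of the top of the lock cap, a round black knurled cap of 30 diameter and 28 tall standing on the box near its handle end; top 87.5 above the table when down, 105.5 when fully up. Moves straight up and down
- drag_pointer: the drag pointer, a small dark steel fin in the slot along the box's top: 4 thick along the slot, 22 wide across it, top 78 above the table. Origin at its tip, the end nearer the marker; axes as the gauge's. Home is x = 138 in the gauge's frame; with the pointer p out from there (along -x) the handle's dog meets it at pull = p. It starts 0 to 20 mm out and stays where left
- marker: the marker, a black fork on a rail on the top of the box, 28 long, its top 74 above the table; between its two prongs is a gap 12 long that faces the pointer's path. Origin in the middle of the gap, on the line of the pointer's tip; axes as the gauge's. It is set 35 to 75 mm from the pointer's home along the gauge's -x. pull must reach 0.138 minus the marker's x in the gauge's frame
- bottle_tall: white plastic bottle beside the gauge, 38 diameter, 105 tall, origin at its foot's centre
- bottle_short: white plastic bottle beside the gauge, 32 diameter, 75 tall, origin at its foot's centre
- core: black core sample 42 diameter, 158 long, lying along its x on a grey cradle beside the gauge, 53 tall in all, origin at the foot's centre
- screwdriver: screwdriver with blue handle lying on the table beside the gauge's handle, 170 long along its x, origin on the table under its middle

How it is judged:
On the way, in this order (a step that is already met when the one before it is completed fails the run):
1. the lock cap is drawn up (at least 14 mm) (value of joint lock_cap above 0.014 m), for 0.2 s.
2. the handle is held out for 1 s with the drag pointer within 5 mm of the middle of the marker's gap (x of drag_pointer in the frame of marker between -0.005 and 0.005 m and value of joint pull above 0.028 m and x of handle in the frame of drag_pointer below -0.224 m), for 1 s.
3. the handle is back home (within 4 mm) (value of joint pull below 0.004 m), for 0.2 s.
At the end, for the whole second after the job is handed in: The handle is home (within 4 mm), the lock cap is down (within 3 mm) and the drag pointer stands within 5 mm of the middle of the marker's gap (value of joint lock_cap below 0.003 m and value of joint pull below 0.004 m and x of drag_pointer in the frame of marker between -0.005 and 0.005 m); the robot touches nothing.
It fails at once if the handle snaps back (faster than 0.35 m/s) (velocity of joint pull below -0.35 m/s).
It fails at once if the robot touches the drag pointer (over 1 N) (contact force between any of the fingers, the arm and drag_pointer above 1 N).
It fails at once if the marker is moved (over 3 mm) (distance of marker from where it was at the start of the episode above 0.003 m).
It fails at once if a bottle, the core sample or the screwdriver is moved (over 20 mm) (distance of any of bottle_tall, bottle_short, core, screwdriver from where it was at the start of the episode above 0.02 m).
It also fails if it takes over 58 s, if anything falls off the work surface, if the arm or the gripper's body presses on something with over 40 N, if the wrist force passes 120 N, or if a joint passes its speed limit or range.

## Robot

A 6-joint arm with a two-finger parallel gripper is mounted at the origin on the work surface. World frame = base frame: x ahead of the robot, y to its left, z up, the work surface at z = 0. Lengths are in m, angles in rad, forces in N, time in s.
With the tool pointing down it reaches from about 0.25 to 0.8 m from the base axis. Payload 3.9 kg.
Tool frame: the origin (TCP) lies at the very end of the fingers, on their centre line; the grasp point (between the pads) lies 19 mm behind it; z points along the fingers, y is the line along which they close (so a half turn about z gives the same grasp; the last joint's range is limited). The gripper opens to 85 mm and grips with 20 to 120 N. Pads are 22 mm wide; open, the fingers measure 114 mm over their backs; the gripper's body (76 mm by 85 mm) begins 54 mm behind the grasp point. The pads swing forward as they close: fully open they stand 13 mm farther back than shut.
Start: joints at [1.274, 0.26, -0.138, 1.173, 0, 1.571], TCP at [0.154, 0.502, 0.231] pointing down, gripper open.
Joint ranges: [-2.78, 2.78], [-0.83, 1.72], [-1.28, 1.37], [-1.9, 2.12], [-1.57, 1.48], [-3.14, 3.14]. Speed limits (rad/s): [2.57, 2.57, 3.14, 3.14, 3.14, 3.14].

## Interface

Orientations are given as [roll, pitch, yaw] about the fixed x, y, z axes, in that order (R = Rz(yaw) Ry(pitch) Rx(roll)).
In Python, from cell import bot, optics gives the robot as it stands.
- The arm moves only by the tool play_rows, never from a script. Its arguments are lists of equal length, an entry for each row: "xyz": the shift along the tool's x, y, z in cm, a list of three; "rotation": the turn, a rotation vector about the tool's x, y, z in degrees, a list of three; "claw": the finger opening in cm, from 0 to 8.54. In form: {"xyz": [[x, y, z], ...], "rotation": [[wx, wy, wz], ...], "claw": [claw, ...]}. A call has exactly 10 rows; each row shifts and turns the commanded pose from where the row before left it, along the tool's axes as they then stand; what a row does not reach is not made up. A row lasts 1/10 s, in which the tool goes at most 50 mm and 8.59 degrees, less where a joint would pass 70% of its speed; a pose out of reach is approached as far as the arm can. A call with a gripper value outside its range is refused whole. The fingers move at their own pace and stop on an object; "squeeze" is the grip in N (left out, the last holds). Time passes only in rows, so rows that do not move let the fingers close, or fill a call up. It gives the time, the measured TCP pose, the force, the opening and the grip force at its end, in the units of the state.
- bot.sense(): the state, without advancing time (a new reading comes with each control period).
- optics.read_camera(name): name is "scene" or "top" or "wrist"; returns (picture, depth): 384x512x3 uint8, red, green, blue; 384x512 float32, m along the optical axis (not along the pixel's ray), 0 where there is no reading.
- optics.camera_params(name): a dict with "camera_matrix" (3x3 intrinsics, pixels), "origin" and "rotation" of the camera in the world; the wrist camera has in their place "T_tool_cam" (4x4, takes a point from camera to tool coordinates, whose origin is the TCP and whose axes are the flange's). Camera axes: x right, y down, z forward; pixel columns grow to the right and rows downward; lengths in m; the calibration is good to about 2 mm. A picture is of the moment at which its call begins: read the wrist's pose just before it. camera_params takes no time and is no camera call.
- bot.hand_in(): hands the job in; it is judged then, once.
The state is a dict: "clock": time; "joint_pos": joint angles; "dq": joint speeds; "joint_efforts": joint torques, N m; "position": TCP position; "tool_rot": TCP orientation; "wrist_force": force on the tool from outside, world axes, zero at the start; "wrist_torque": the same for the moment, N m; "width": finger opening in m; "gripper_force": force on a finger pad.
Only numpy, scipy, OpenCV 4.12 (cv2) and the standard library are available. Lean on these libraries where they do the work, as an engineer would, in place of code of your own. Each camera call takes 0.05 s, during which the arm holds its last target. There are 200 camera calls.

## Working session

There is one attempt and no reset: what is moved stays moved. The work goes in short steps, Python scripts to look and compute and a tool call to move; the robot and the scene stay as the last step left them, time stands still between calls to the robot, and variables do not carry over. Pictures are saved under pics/ and viewed, at most 10 in all, crops included, and the job is handed in when it is done.

Besides the shell and the picture viewer there is one more tool, called as a command line: name --argument value ..., lists and objects as JSON in quotes. play_rows: Moves the arm, as the interface text tells. Its arguments: {"type":"object","properties":{"xyz":{"type":"array","items":{"type":"array","items":{"type":"number"}}},"rotation":{"type":"array","items":{"type":"array","items":{"type":"number"}}},"claw":{"type":"array","items":{"type":"number"}},"squeeze":{"type":"number"}},"required":["xyz","rotation","claw"]}

```bash
ls; mkdir -p pics; python3 - <<'E'
from cell import bot, optics
import cv2, numpy as np
for n in ("top","scene"):
    im,d=optics.read_camera(n); np.savez(f"pics/{n}0.npz",im=im,d=d)
    cv2.imwrite(f"pics/{n}0.png",im[:,:,::-1]); p=optics.camera_params(n); print(n,p)
s=bot.sense(); print(s)
E
```

```text
pics
top {'camera_matrix': array([[382.51425964,   0.        , 255.37922278],
       [  0.        , 382.51425964, 191.79204776],
       [  0.        ,   0.        ,   1.        ]]), 'origin': array([0.57879515, 0.02488107, 0.87571769]), 'rotation': array([-3.0893537 ,  0.01041216, -1.580022  ])}
scene {'camera_matrix': array([[431.69363644,   0.        , 253.55088352],
       [  0.        , 431.69363644, 187.44539781],
       [  0.        ,   0.        ,   1.        ]]), 'origin': array([1.06924282, 0.4532513 , 0.55514563]), 'rotation': array([-2.22110846, -0.02181665,  2.37330438])}
{'clock': 0.1, 'joint_pos': array([ 1.27400743e+00,  2.60602979e-01, -1.39273091e-01,  1.17274111e+00,
        2.89306622e-05,  1.57082643e+00]), 'dq': array([-0.00015932, -0.00148691,  0.00154971,  0.0003067 , -0.00059171,
       -0.0006203 ]), 'joint_efforts': array([ 5.93561854e-04, -4.06511164e+01,  2.54527652e+01,  1.01520415e-02,
       -1.26359115e-06,  4.09729211e-06]), 'position': array([0.1533384 , 0.5014303 , 0.23054373]), 'tool_rot': array([-3.13977180e+00, -2.88757931e-05,  2.84477360e+00]), 'wrist_force': array([-0.91157878, -0.81183199,  0.25197853]), 'wrist_torque': array([-0.05316369,  0.00141108,  0.00041993]), 'gripper_force': 0.0, 'width': 0.08518511986324877}
```

View pics/top0.png

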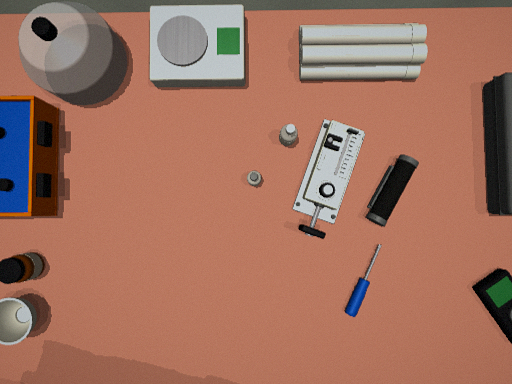

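View pics/scene0.png

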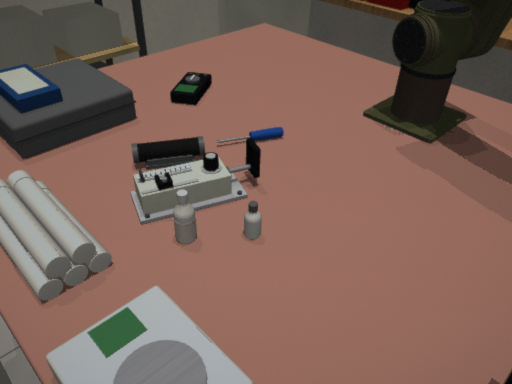

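The top view shows the cap near (327,190), the handle near (312,231), the marker near (333,142) and the foot plate corners. The bottles are at (289,134) and (255,179), the core at (392,190), and the screwdriver at (364,280). The scene view agrees with this.

```bash
cat > h.py <<'E'
import numpy as np, cv2
from scipy.spatial.transform import Rotation as R
from cell import bot, optics
def cam(n,s=None):
    p=optics.camera_params(n); K=p["camera_matrix"]
    if "origin" in p: return K,R.from_euler("xyz",p["rotation"]).as_matrix(),np.array(p["origin"])
    T=p["T_tool_cam"]; Rt=R.from_euler("xyz",s["tool_rot"]).as_matrix()
    return K,Rt@T[:3,:3],Rt@T[:3,3]+s["position"]
def ray(c,uv,z):
    K,Rm,o=c; uv=np.atleast_2d(np.asarray(uv,float))
    d=(Rm@np.linalg.inv(K)@np.c_[uv,np.ones(len(uv))].T).T
    return o+d*((z-o[2])/d[:,2])[:,None]
def proj(c,P):
    K,Rm,o=c; q=(K@Rm.T@(np.atleast_2d(P)-o).T).T; return q[:,:2]/q[:,2:]
def points(c,d):
    K,Rm,o=c; v,u=np.mgrid[:d.shape[0],:d.shape[1]]
    X=np.stack([(u-K[0,2])/K[0,0]*d,(v-K[1,2])/K[1,1]*d,d],-1); return X@Rm.T+o
E
python3 - <<'E'
from h import *
z=np.load("pics/top0.npz"); im,d=z["im"],z["d"]; c=cam("top")
P=points(c,d)
print("table z",np.median(P[250:300,150:250,2]))
for n,uv,h in [("cap",(327,190),.0875),("handle",(312,231),.095),("marker",(333,142),.074),("short",(255,178),.075),("tall",(290,130),.105),("core",(392,190),.05),("sd",(364,280),.01)]:
    print(n,ray(c,uv,h)[0].round(3), "depth z",P[uv[1],uv[0]].round(3))
# box top: white at z~58
m=(abs(P[:,:,2]-.058)<.006); m[:, :290]=0; m[:,375:]=0; m[:110]=0;m[240:]=0
r=cv2.minAreaRect(np.argwhere(m)[:,::-1].astype(np.float32)); print(r,m.sum())
w=ray(c,cv2.boxPoints(r),.058); print(w.round(3), np.linalg.norm(np.diff(w,axis=0),axis=1))
cv2.imwrite("pics/crop.png",cv2.resize(im[110:250,280:430,::-1],None,fx=5,fy=4.2,interpolation=cv2.INTER_CUBIC))
E
```

```text
table z -0.0001957325392045739
cap [ 0.622 -0.115  0.088] depth z [ 0.622 -0.115  0.089]
handle [ 0.539 -0.082  0.095] depth z [ 0.539 -0.082  0.092]
marker [ 0.724 -0.132  0.074] depth z [ 0.727 -0.135  0.058]
short [0.65  0.033 0.075] depth z [0.65  0.033 0.074]
tall [ 0.744 -0.039  0.105] depth z [ 0.744 -0.039  0.104]
core [ 0.623 -0.261  0.05 ] depth z [ 0.623 -0.261  0.049]
sd [ 0.425 -0.207  0.01 ] depth z [ 0.427 -0.204  0.023]
((314.30523681640625, 172.4974822998047), (67.26460266113281, 112.35405731201172), 19.179006576538086) 2554
[[ 0.573  0.015  0.058]
 [ 0.801 -0.067  0.058]
 [ 0.751 -0.203  0.058]
 [ 0.525 -0.12   0.058]] [0.24270817 0.14467639 0.24156002]
```

View pics/crop.png

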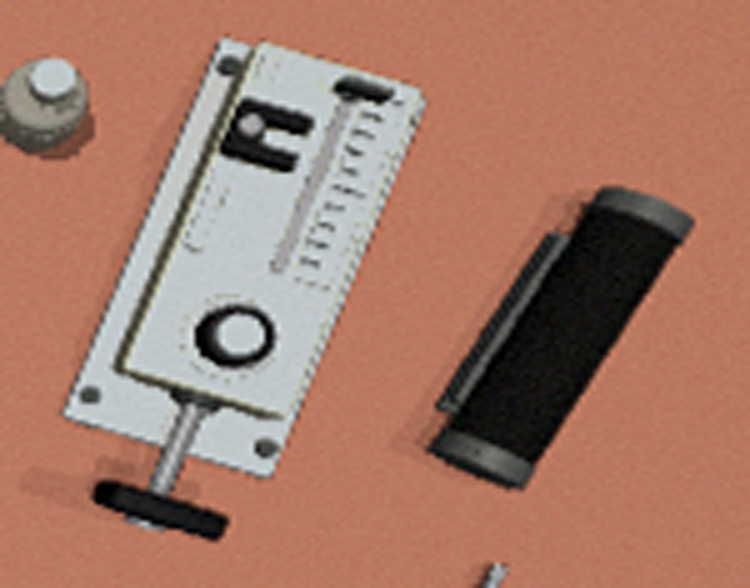

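The crop is sharp. Box corners are near (258,42), (422,95), (118,370) and (283,415), the marker's gap mouth is near (302,143), and the pointer is near (363,90). Next I fit the gauge's frame and plan a close wrist view.

```bash
cat > g.py <<'E'
from h import *
def fit(W,G):  # 2d rigid: world = R g + t
    G=np.asarray(G,float);W=np.asarray(W)[:,:2];g=G-G.mean(0);w=W-W.mean(0)
    a=np.arctan2((g[:,0]*w[:,1]-g[:,1]*w[:,0]).sum(),(g*w).sum()); Rm=np.array([[np.cos(a),-np.sin(a)],[np.sin(a),np.cos(a)]])
    t=W.mean(0)-Rm@G.mean(0); return a,Rm,t,np.linalg.norm(W-(G@Rm.T+t),axis=1)
E
python3 - <<'E'
from g import *
c=cam("top"); u=lambda x,y:(280+(x+.5)/5-.5,110+(y+.5)/4.2-.5)
# far-left,far-right,near-left,near-right box top; cap centre; handle centre
top=[u(258,42),u(422,95),u(118,370),u(283,415)]
W=np.r_[ray(c,top,.058),ray(c,[u(236,335)],.0875),ray(c,[u(161,508)],.095)]
G=[[.15,.038],[.15,-.038],[-.03,.038],[-.03,-.038],[0,0],[-.092,0]]
a,Rm,t,e=fit(W,G); print(np.degrees(a),t,(e*1000).round(1))
loc=lambda uv,z:((ray(c,[uv],z)[0,:2]-t)@Rm*1000).round(1)
print("gap",loc(u(290,143),.074),"prongs",loc(u(295,124),.074),loc(u(280,160),.074),"ptr",loc(u(363,90),.078),"ptr tip",loc(u(336,84),.078))
for n,p,z in [("tall",(290,130),.105),("short",(255,178),.075),("core",(392,190),.05)]: print(n,loc(p,z))
T=optics.camera_params("wrist")["T_tool_cam"]; print(T.round(3),optics.camera_params("wrist")["camera_matrix"].round(0))
E
```

```text
-20.922905778745903 [ 0.62352693 -0.11412103] [1.3 2.7 1.6 2.5 0.4 2.2]
gap [100.5   9.2] prongs [110.3  10.5] [90.9 10.2] ptr [135.3 -10. ] ptr tip [134.2   1.7]
tall [ 86.  113.3]
short [-28.2 147.1]
core [  52.1 -137.6]
[[ 0.001 -0.963 -0.27   0.069]
 [ 1.     0.001  0.    -0.001]
 [ 0.    -0.27   0.963 -0.142]
 [ 0.     0.     0.     1.   ]] [[319.   0. 260.]
 [  0. 319. 190.]
 [  0.   0.   1.]]
```

play_rows --xyz '[[-3.1,-2.2,0],[-3.2,-2.3,0],[-3.1,-2.2,0],[-3.2,-2.3,0],[-3.1,-2.2,0],[-3.2,-2.3,0],[-3.1,-2.2,0],[-3.2,-2.3,0],[-3.1,-2.2,0],[-3.2,-2.3,0]]' --rotation '[[0,0,0],[0,0,0],[0,0,0],[0,0,0],[0,0,0],[0,0,0],[0,0,0],[0,0,0],[0,0,0],[0,0,0]]' --claw '[8.5,8.5,8.5,8.5,8.5,8.5,8.5,8.5,8.5,8.5]'

```text
clock: 1.1
position: [0.3894, 0.1933, 0.2311]
tool_rot: [-3.141, -0.0, 2.845]
wrist_force: [1.1, 0.9, 0.4]
width: 0.0851
gripper_force: 0.0
```

play_rows --xyz '[[-3.1,-2.2,0.4],[-3.2,-2.3,0.4],[-3.1,-2.2,0.4],[-3.2,-2.3,0.4],[-3.1,-2.2,0.4],[-3.2,-2.3,0.4],[-3.1,-2.2,0.4],[-3.2,-2.3,0.4],[-3.1,-2.2,0.4],[-3.2,-2.3,0.4]]' --rotation '[[0,0,0],[0,0,0],[0,0,0],[0,0,0],[0,0,0],[0,0,0],[0,0,0],[0,0,0],[0,0,0],[0,0,0]]' --claw '[8.5,8.5,8.5,8.5,8.5,8.5,8.5,8.5,8.5,8.5]'

```text
clock: 2.1
position: [0.6247, -0.1138, 0.1905]
tool_rot: [3.142, -0.001, 2.845]
wrist_force: [-0.8, -0.8, 1.0]
width: 0.0849
gripper_force: 0.0
```

play_rows --xyz '[[0,0,0],[0,0,0],[0,0,0],[0,0,0],[0,0,0],[0,0,0],[0,0,0],[0,0,0],[0,0,0],[0,0,0]]' --rotation '[[0,0,8.4],[0,0,8.4],[0,0,8.4],[0,0,8.4],[0,0,8.4],[0,0,8.4],[0,0,8.4],[0,0,8.4],[0,0,8.4],[0,0,8.4]]' --claw '[5,5,5,5,5,5,5,5,5,5]'

```text
clock: 3.1
position: [0.624, -0.1125, 0.1906]
tool_rot: [-3.14, 0.0, 1.373]
wrist_force: [-0.8, 0.1, 0.8]
width: 0.0501
gripper_force: 0.0
```

play_rows --xyz '[[0,0,0],[0,0,0],[0,0,0],[0,0,0],[0,0,0],[0,0,0],[0,0,0],[0,0,0],[0,0,0],[0,0,0]]' --rotation '[[0,0,4.8],[0,0,4.8],[0,0,0],[0,0,0],[0,0,0],[0,0,0],[0,0,0],[0,0,0],[0,0,0],[0,0,0]]' --claw '[5,5,5,5,5,5,5,5,5,5]'

```text
clock: 4.1
position: [0.6244, -0.1125, 0.1913]
tool_rot: [3.142, 0.0, 1.211]
wrist_force: [0.6, -0.2, -0.1]
width: 0.0504
gripper_force: 0.0
```

```bash
python3 - <<'E'
from h import *
s=bot.sense(); im,d=optics.read_camera("wrist"); print(s["position"],s["tool_rot"])
np.savez("pics/w1.npz",im=im,d=d,p=s["position"],r=s["tool_rot"])
cv2.imwrite("pics/w1.png",cv2.resize(im[60:320,:,::-1],(768,390)))
E
```

```text
[ 0.62438166 -0.11254501  0.19134321] [3.14153987e+00 2.23145246e-07 1.21123163e+00]
```

View pics/w1.png

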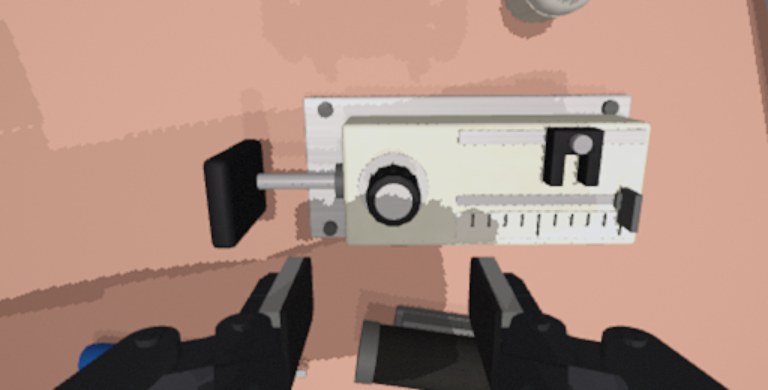

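The wrist view shows the box corners at about (343,122), (648,122), (634,243) and (348,243). The cap's top disc is at (395,201), the marker fork spans x 545–602 with its gap near (572,170), the pointer is at (617–640,190–230), and the handle is at (235,195). I'll refine these numbers with the depth image.

```bash
cat > m.py <<'E'
from g import *
def wrist(f,verbose=True):
    z=np.load(f); im,d=z["im"],z["d"]; s=dict(position=z["p"],tool_rot=z["r"]); c=cam("wrist",s); return im,d,c,points(c,d)
E
python3 - <<'E'
from m import *
im,d,c,P=wrist("pics/w1.npz"); v=lambda x,y:((x+.5)/1.5-.5,60+(y+.5)/1.5-.5)
W=np.r_[ray(c,[v(343,122),v(648,122),v(634,243),v(348,243)],.058),ray(c,[v(395,201)],.0875)]
G=[[-.03,.038],[.15,.038],[.15,-.038],[-.03,-.038],[0,0]]
a,Rm,t,e=fit(W,G); print(np.degrees(a),t,(e*1000).round(1))
L=(P[:,:,:2]-t)@Rm*1000; Z=P[:,:,2]*1000
dark=im.max(2)<90
reg=lambda x0,x1,y0,y1,z0,z1:(L[:,:,0]>x0)&(L[:,:,0]<x1)&(L[:,:,1]>y0)&(L[:,:,1]<y1)&(Z>z0)&(Z<z1)
def st(n,m): 
    q=np.c_[L[m],Z[m]]; print(n,len(q),"med",np.median(q,0).round(1),"lo",np.percentile(q,2,axis=0).round(1),"hi",np.percentile(q,98,axis=0).round(1))
st("marker",reg(70,125,-5,40,71,77)); st("ptr",reg(122,150,-40,15,70,82)); st("cap",reg(-25,25,-25,25,83,92)); st("handle",reg(-110,-80,-40,40,91,99)); st("box",reg(-40,160,-50,50,55,61))
# gap: rows near prong tips
mk=reg(70,125,-5,40,70,78)
for y in (4,6,8,10,12,14,16): 
    k=mk&(abs(L[:,:,1]-y)<1); x=np.sort(L[k][:,0]); 
    if len(x)>3: i=np.diff(x).argmax(); print(y,x[0].round(1),x[i].round(1),x[i+1].round(1),x[-1].round(1))
E
```

```text
-20.260684421454172 [ 0.62355375 -0.11584957] [1.7 3.7 1.9 2.9 1.5]
marker 864 med [98.1 21.8 72.9] lo [88.1  4.1 71.3] hi [115.3  34.9  74.7]
ptr 233 med [135.9 -10.9  76.3] lo [134.7 -22.4  70.3] hi [139.2  -0.9  78.1]
cap 992 med [ 0.2 -0.2 86.4] lo [-12.7 -13.3  84.5] hi [13.3 12.8 88. ]
handle 956 med [-90.4   0.7  93.6] lo [-97.  -23.2  91.3] hi [-84.9  22.4  95.2]
box 13102 med [57.7  0.8 57.1] lo [-25.8 -36.4  55.5] hi [144.5  35.6  59.3]
4 87.9 95.7 107.9 115.3
6 87.8 95.3 108.1 115.7
8 87.9 95.4 107.5 115.1
10 88.0 96.2 107.7 115.5
12 88.4 95.6 108.0 116.0
14 87.8 95.8 107.8 116.0
16 88.0 95.4 107.7 115.3
```

play_rows --xyz '[[-0.2,0,1.5],[-0.1,0,2],[0,0,2],[0,0,2],[0,0,2],[0,0,1.5],[0,0,1],[0,0,0.5],[0,0,0.3],[0,0,0]]' --rotation '[[0,0,0],[0,0,0],[0,0,0],[0,0,0],[0,0,0],[0,0,0],[0,0,0],[0,0,0],[0,0,0],[0,0,0]]' --claw '[5,5,5,5,5,5,5,5,5,5]' --squeeze 30

```text
clock: 5.15
position: [0.6236, -0.1154, 0.0635]
tool_rot: [3.141, -0.0, 1.211]
wrist_force: [-0.9, -0.4, -0.3]
width: 0.0502
gripper_force: 0.0
```

play_rows --xyz '[[0,0,0],[0,0,0],[0,0,0],[0,0,0],[0,0,0],[0,0,0],[0,0,0],[0,0,0],[0,0,0],[0,0,0]]' --rotation '[[0,0,0],[0,0,0],[0,0,0],[0,0,0],[0,0,0],[0,0,0],[0,0,0],[0,0,0],[0,0,0],[0,0,0]]' --claw '[4.5,4,3.5,3,2.5,2,2,2,2,2]'

```text
clock: 6.15
position: [0.6247, -0.1157, 0.0642]
tool_rot: [3.139, -0.0, 1.211]
wrist_force: [2.7, -1.1, 4.7]
width: 0.0291
gripper_force: 29.8
```

play_rows --xyz '[[0,0,-0.2],[0,0,-0.3],[0,0,-0.3],[0,0,-0.3],[0,0,-0.3],[0,0,-0.3],[0,0,-0.2],[0,0,0],[0,0,0],[0,0,0]]' --rotation '[[0,0,0],[0,0,0],[0,0,0],[0,0,0],[0,0,0],[0,0,0],[0,0,0],[0,0,0],[0,0,0],[0,0,0]]' --claw '[2,2,2,2,2,2,2,2,2,2]'

```text
clock: 7.15
position: [0.6247, -0.1157, 0.0818]
tool_rot: [3.139, -0.0, 1.211]
wrist_force: [5.7, -2.0, -2.8]
width: 0.0287
gripper_force: 30.1
```

play_rows --xyz '[[0,0,-0.2],[0,0,-0.1],[0,0,0],[0,0,0],[0,0,0],[0,0,0],[0,0,0],[0,0,0],[0,0,0],[0,0,0]]' --rotation '[[0,0,0],[0,0,0],[0,0,0],[0,0,0],[0,0,0],[0,0,0],[0,0,0],[0,0,0],[0,0,0],[0,0,0]]' --claw '[2,2,2,2,2,2,2,2,2,2]'

```text
clock: 8.15
position: [0.6247, -0.1157, 0.0825]
tool_rot: [3.141, 0.0, 1.211]
wrist_force: [10.5, -2.5, -14.8]
width: 0.0285
gripper_force: 31.5
```

play_rows --xyz '[[0,0,0],[0,0,0],[0,0,0],[0,0,-0.5],[0,0,-1],[0,0,-1.5],[0,0,-1.5],[0,0,-1.5],[0,0,-1],[0,0,0]]' --rotation '[[0,0,0],[0,0,0],[0,0,0],[0,0,0],[0,0,0],[0,0,0],[0,0,0],[0,0,0],[0,0,0],[0,0,0]]' --claw '[3,4,5,5,5,5,5,5,5,5]'

```text
clock: 9.15
position: [0.6246, -0.1155, 0.1578]
tool_rot: [3.138, -0.001, 1.211]
wrist_force: [0.8, 0.5, 0.9]
width: 0.0499
gripper_force: 0.0
```

```bash
python3 - <<'E'
from m import *
s=bot.sense(); im,d=optics.read_camera("wrist"); np.savez("pics/w2.npz",im=im,d=d,p=s["position"],r=s["tool_rot"])
im,d,c,P=wrist("pics/w2.npz"); a=np.radians(-20.4); Rm=np.array([[np.cos(a),-np.sin(a)],[np.sin(a),np.cos(a)]]); t=np.array([.62355,-.1158])
L=(P[:,:,:2]-t)@Rm*1000; Z=P[:,:,2]*1000
reg=lambda x0,x1,y0,y1,z0,z1:(L[:,:,0]>x0)&(L[:,:,0]<x1)&(L[:,:,1]>y0)&(L[:,:,1]<y1)&(Z>z0)&(Z<z1)
for n,m in [("cap",reg(-25,25,-25,25,85,112)),("handle",reg(-115,-75,-40,40,91,99)),("marker",reg(70,125,-5,40,71,77)),("ptr",reg(122,150,-40,15,70,82))]:
    q=np.c_[L[m],Z[m]]; print(n,len(q),np.median(q,0).round(1),np.percentile(q,2,axis=0).round(1),np.percentile(q,98,axis=0).round(1) )
print(s["position"],s["clock"])
E
```

```text
cap 1801 [  0.7   1.9 104.3] [-12.9 -13.2  87.4] [ 13.7  13.6 105.8]
handle 1276 [-90.2   0.5  93.5] [-96.9 -23.9  91.2] [-84.9  22.2  95.1]
marker 1120 [97.9 21.8 72.8] [88.   4.2 71.3] [115.3  34.9  75.1]
ptr 321 [135.9 -10.9  76. ] [134.8 -22.3  70.3] [139.3  -0.5  77.9]
[ 0.62455129 -0.11553762  0.15778483] 9.15
```

play_rows --xyz '[[0,-0.8,0],[0,-1.2,0],[0,-1.2,0],[0,-1.2,0],[0,-1.2,0],[0,-1.2,0],[0,-1.2,0],[0,-0.8,0],[-0.1,-0.4,0],[0,0,0]]' --rotation '[[0,0,0],[0,0,0],[0,0,0],[0,0,0],[0,0,0],[0,0,0],[0,0,0],[0,0,0],[0,0,0],[0,0,0]]' --claw '[5,5,5,5,5,5,5,5,5,5]'

```text
clock: 10.2
position: [0.5363, -0.0838, 0.1552]
tool_rot: [-3.141, 0.0, 1.211]
wrist_force: [0.0, -0.8, 0.7]
width: 0.05
gripper_force: 0.0
```

play_rows --xyz '[[0,0,1],[0,0,1.2],[0,0,1.4],[0,0,1.4],[0,0,1.4],[0,0,1.4],[0,0,1],[0,0,0.8],[0,0,0.6],[0,0,0]]' --rotation '[[0,0,0],[0,0,0],[0,0,0],[0,0,0],[0,0,0],[0,0,0],[0,0,0],[0,0,0],[0,0,0],[0,0,0]]' --claw '[5,5,5,5,5,5,5,5,5,5]'

```text
clock: 11.2
position: [0.5363, -0.0838, 0.0524]
tool_rot: [-3.14, 0.0, 1.211]
wrist_force: [-0.3, 0.3, -0.5]
width: 0.05
gripper_force: 0.0
```

play_rows --xyz '[[0,0,0],[0,0,0],[0,0,0],[0,0,0],[0,0,0],[0,0,0],[0,0,0],[0,0,0],[0,0,0],[0,0,0]]' --rotation '[[0,0,0],[0,0,0],[0,0,0],[0,0,0],[0,0,0],[0,0,0],[0,0,0],[0,0,0],[0,0,0],[0,0,0]]' --claw '[4.2,3.5,2.8,2.2,1.8,1.4,1,1,1,1]' --squeeze 50

```text
clock: 12.2
position: [0.5377, -0.0842, 0.0537]
tool_rot: [3.14, -0.0, 1.211]
wrist_force: [2.7, -2.6, 1.7]
width: 0.0133
gripper_force: 49.7
```

play_rows --xyz '[[0,-0.2,0],[0,-0.3,0],[0,-0.4,0],[0,-0.4,0],[0,-0.4,0],[0,-0.4,0],[0,-0.4,0],[0,-0.3,0],[0,-0.1,0],[0,0,0]]' --rotation '[[0,0,0],[0,0,0],[0,0,0],[0,0,0],[0,0,0],[0,0,0],[0,0,0],[0,0,0],[0,0,0],[0,0,0]]' --claw '[1,1,1,1,1,1,1,1,1,1]'

```text
clock: 13.2
position: [0.5112, -0.0744, 0.0537]
tool_rot: [3.138, 0.0, 1.211]
wrist_force: [5.6, -3.0, 0.0]
width: 0.0135
gripper_force: 49.4
```

```bash
cat > look.py <<'E'
from m import *
import sys
f=sys.argv[1]; s=bot.sense(); im,d=optics.read_camera("wrist"); np.savez(f,im=im,d=d,p=s["position"],r=s["tool_rot"])
im,d,c,P=wrist(f); a=np.radians(-20.5); Rm=np.array([[np.cos(a),-np.sin(a)],[np.sin(a),np.cos(a)]]); t=np.array([.62355,-.1158])
L=(P[:,:,:2]-t)@Rm*1000; Z=P[:,:,2]*1000
reg=lambda x0,x1,y0,y1,z0,z1:(L[:,:,0]>x0)&(L[:,:,0]<x1)&(L[:,:,1]>y0)&(L[:,:,1]<y1)&(Z>z0)&(Z<z1)
for n,m in [("cap",reg(-25,25,-25,25,85,112)),("marker",reg(70,125,4,40,70,78)),("ptr",reg(60,150,-40,1,66,82))]:
    q=np.c_[L[m],Z[m]]
    if len(q)>5: print(n,len(q),np.median(q,0).round(1),np.percentile(q,2,axis=0).round(1),np.percentile(q,98,axis=0).round(1) )
mk=reg(70,125,-5,40,70,78)
for y in (6,10,14):
    k=mk&(abs(L[:,:,1]-y)<1); x=np.sort(L[k][:,0])
    if len(x)>3: i=np.diff(x).argmax(); print(y,x[0].round(1),x[i].round(1),x[i+1].round(1),x[-1].round(1))
print("tcp local",((s["position"][:2]-t)@Rm*1000).round(1),s["position"],s["clock"],s["wrist_force"].round(1),s["width"])
cv2.imwrite(f.replace("npz","png"),im[:,:,::-1])
E
python3 look.py pics/w3.npz
```

```text
tcp local [-119.8   -0.5] [ 0.5111857  -0.07436855  0.05371065] 13.2 [ 5.6 -3.   0. ] 0.01345655750885718
```

```bash
python3 - <<'E'
from h import *
t,dt=optics.read_camera("top"); s,ds=optics.read_camera("scene"); w=np.load("pics/w3.npz")["im"]
np.savez("pics/t3.npz",im=t,d=dt)
a=cv2.resize(t[100:240,280:400],(400,466)); b=cv2.resize(s[110:230,110:270],(400,300)); e=cv2.resize(w,(400,300))
o=np.zeros((600,800,3),np.uint8); o[:466,:400]=a; o[:300,400:]=b; o[300:,400:]=e
cv2.imwrite("pics/c3.png",o[:,:,::-1])
E
```

```text
(no output)
```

View pics/c3.png

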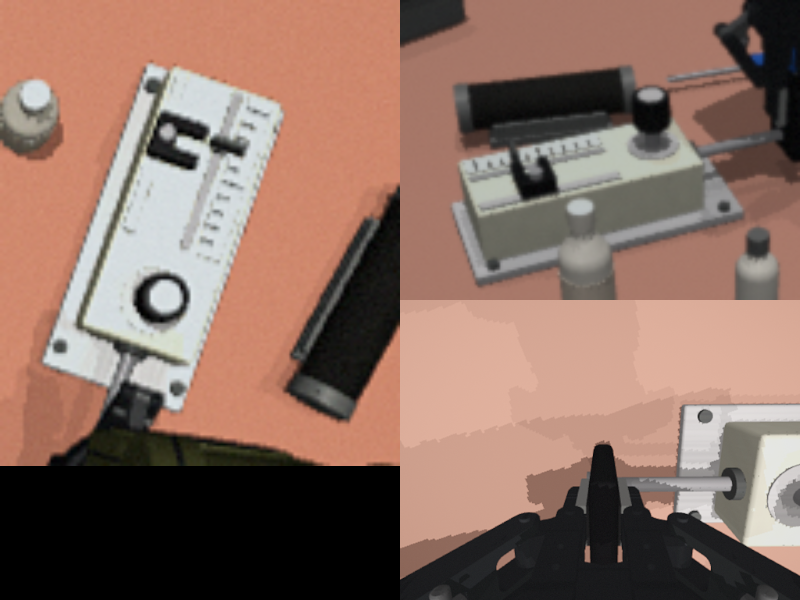

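The top view (crop, left) now shows the pointer at (228,145), just past the far prong's line. The fork prongs are at (190,125) and (182,165). The cap is up, and the gripper holds the handle without blocking the view. I'll measure the pointer against the marker in the top images.

```bash
cat > topm.py <<'E'
from g import *
from scipy import ndimage
def rel(im):
    c=cam("top"); g=im.max(2).astype(float); a=np.radians(-20.7); Rm=np.array([[np.cos(a),-np.sin(a)],[np.sin(a),np.cos(a)]]); t=np.array([.6235,-.1145])
    # resample box top along the gauge axes, 0.25 mm grid, plane z
    def grid(xs,ys,z):
        X,Y=np.meshgrid(xs,ys,indexing="ij"); w=np.c_[X.ravel(),Y.ravel()]/1000@Rm.T+t
        uv=proj(c,np.c_[w,np.full(len(w),z)]); return ndimage.map_coordinates(g,[uv[:,1],uv[:,0]],order=1).reshape(X.shape)
    xs=np.arange(70,150,.25)
    def cen(ys,z,lo,hi):
        k=(xs>=lo)&(xs<=hi); pr=np.clip(150-grid(xs[k],ys,z).mean(1),0,None); return (xs[k]*pr).sum()/pr.sum(),pr
    return xs,grid,cen
E
python3 - <<'E'
from topm import *
for f in ("pics/top0.npz","pics/t3.npz"):
    xs,grid,cen=rel(np.load(f)["im"])
    print(f); 
    for n,ys,z in (("prongs",np.arange(5,11,.5),.074),("ptr out",np.arange(-19,-13,.5),.078),("ptr in",np.arange(-9,-4,.5),.078)):
        p=grid(xs,ys,z).mean(1); print(n,[(int(x),int(v)) for x,v in zip(xs[::8],p[::8])])
E
```

```text
pics/top0.npz
prongs [(70, 201), (72, 202), (74, 201), (76, 202), (78, 202), (80, 203), (82, 203), (84, 184), (86, 76), (88, 11), (90, 26), (92, 30), (94, 39), (96, 114), (98, 195), (100, 206), (102, 203), (104, 178), (106, 65), (108, 15), (110, 24), (112, 26), (114, 39), (116, 116), (118, 193), (120, 207), (122, 202), (124, 200), (126, 200), (128, 201), (130, 200), (132, 200), (134, 199), (136, 201), (138, 201), (140, 202), (142, 201), (144, 188), (146, 177), (148, 183)]
ptr out [(70, 200), (72, 194), (74, 161), (76, 156), (78, 194), (80, 203), (82, 195), (84, 162), (86, 153), (88, 201), (90, 200), (92, 186), (94, 150), (96, 155), (98, 197), (100, 198), (102, 180), (104, 114), (106, 144), (108, 200), (110, 201), (112, 179), (114, 128), (116, 155), (118, 202), (120, 201), (122, 170), (124, 126), (126, 179), (128, 205), (130, 159), (132, 41), (134, 16), (136, 39), (138, 80), (140, 145), (142, 194), (144, 185), (146, 184), (148, 185)]
ptr in [(70, 164), (72, 169), (74, 166), (76, 159), (78, 164), (80, 166), (82, 161), (84, 161), (86, 162), (88, 158), (90, 160), (92, 158), (94, 159), (9
[... 1026 characters left out ...]
88), (112, 121), (114, 137), (116, 174), (118, 221), (120, 221), (122, 191), (124, 141), (126, 196), (128, 224), (130, 221), (132, 198), (134, 153), (136, 194), (138, 220), (140, 221), (142, 218), (144, 204), (146, 203), (148, 207)]
ptr in [(70, 184), (72, 186), (74, 187), (76, 180), (78, 185), (80, 186), (82, 180), (84, 180), (86, 180), (88, 176), (90, 179), (92, 177), (94, 178), (96, 184), (98, 175), (100, 140), (102, 65), (104, 41), (106, 23), (108, 47), (110, 84), (112, 130), (114, 171), (116, 183), (118, 184), (120, 177), (122, 176), (124, 183), (126, 182), (128, 175), (130, 180), (132, 175), (134, 176), (136, 172), (138, 170), (140, 184), (142, 203), (144, 205), (146, 205), (148, 205)]
```

play_rows --xyz '[[0,-0.1,0],[0,-0.2,0],[0,-0.2,0],[0,-0.15,0],[0,0,0],[0,0,0],[0,0,0],[0,0,0],[0,0,0],[0,0,0]]' --rotation '[[0,0,0],[0,0,0],[0,0,0],[0,0,0],[0,0,0],[0,0,0],[0,0,0],[0,0,0],[0,0,0],[0,0,0]]' --claw '[1,1,1,1,1,1,1,1,1,1]'

```text
clock: 14.35
position: [0.5054, -0.0722, 0.0537]
tool_rot: [3.138, 0.0, 1.211]
wrist_force: [5.9, -4.1, -0.9]
width: 0.0133
gripper_force: 49.4
```

```bash
python3 - <<'E'
from topm import *
s=bot.sense(); t,dt=optics.read_camera("top"); np.savez("pics/t4.npz",im=t,d=dt); sc,ds=optics.read_camera("scene"); print(s["position"],s["clock"],s["wrist_force"].round(1))
xs,grid,cen=rel(t); 
print([(x,int(v)) for x,v in zip(xs[88:180:4],grid(xs,np.arange(-19,-5,.5),.078).mean(1)[88:180:4])])
G=np.clip(grid(np.arange(150,70,-.2),np.arange(35,-30,-.2),.076),0,255).astype(np.uint8)
b=cv2.cvtColor(sc[155:215,140:220],cv2.COLOR_RGB2GRAY)
o=np.zeros((600,800),np.uint8); o[:400,:325]=G; o[:360,330:800]=cv2.resize(b,(470,360),interpolation=cv2.INTER_CUBIC); cv2.imwrite("pics/c4.png",o[:400])
# depth-based
for f in ("pics/top0.npz","pics/t3.npz","pics/t4.npz"):
    P=points(cam("top"),np.load(f)["d"]); a=np.radians(-20.7); Rm=np.array([[np.cos(a),-np.sin(a)],[np.sin(a),np.cos(a)]])
    L=(P[:,:,:2]-[.6235,-.1145])@Rm*1000; Z=P[:,:,2]*1000
    m=(Z>68)&(Z<82)&(L[:,:,0]>70)&(L[:,:,0]<150)
    for y0,y1 in ((3,40),(-25,-2)):
        q=L[m&(L[:,:,1]>y0)&(L[:,:,1]<y1)][:,0]; print(f,y0,len(q),np.percentile(q,[2,50,98]).round(1) if len(q) else "")
E
```

```text
[ 0.5054282  -0.07224795  0.05371097] 14.35 [ 5.9 -4.1 -0.9]
[(np.float64(92.0), 197), (np.float64(93.0), 188), (np.float64(94.0), 165), (np.float64(95.0), 134), (np.float64(96.0), 114), (np.float64(97.0), 98), (np.float64(98.0), 73), (np.float64(99.0), 41), (np.float64(100.0), 23), (np.float64(101.0), 31), (np.float64(102.0), 47), (np.float64(103.0), 65), (np.float64(104.0), 85), (np.float64(105.0), 111), (np.float64(106.0), 145), (np.float64(107.0), 180), (np.float64(108.0), 205), (np.float64(109.0), 213), (np.float64(110.0), 212), (np.float64(111.0), 207), (np.float64(112.0), 197), (np.float64(113.0), 183), (np.float64(114.0), 166)]
pics/top0.npz 3 166 [ 89.  100.8 116.5]
pics/top0.npz -25 31 [135.9 136.9 140.2]
pics/t3.npz 3 164 [ 89.1 101.7 116.5]
pics/t3.npz -25 30 [108.3 109.5 112.6]
pics/t4.npz 3 160 [ 89.  101.5 116.6]
pics/t4.npz -25 30 [102.2 103.4 106.4]
```

View pics/c4.png

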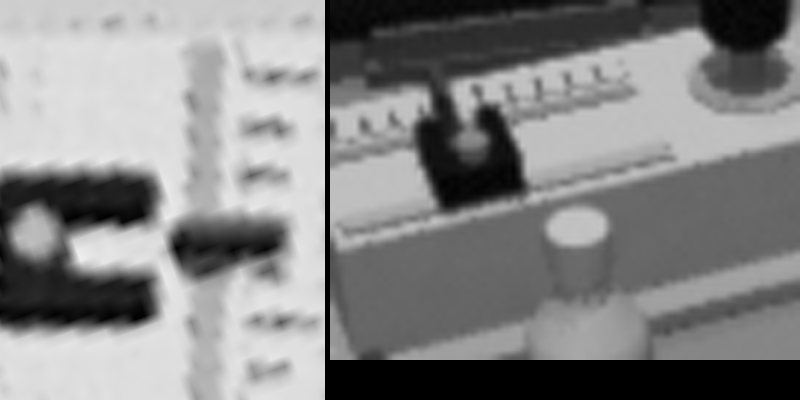

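The rectified top view (left) shows the pointer at row 240, with the gap spanning rows 222–272. The depth image puts it about 1.5 mm short of the middle. I'll pull 1.3 mm more and hold.

play_rows --xyz '[[0,-0.1,0],[0,-0.05,0],[0,0,0],[0,0,0],[0,0,0],[0,0,0],[0,0,0],[0,0,0],[0,0,0],[0,0,0]]' --rotation '[[0,0,0],[0,0,0],[0,0,0],[0,0,0],[0,0,0],[0,0,0],[0,0,0],[0,0,0],[0,0,0],[0,0,0]]' --claw '[1,1,1,1,1,1,1,1,1,1]'

```text
clock: 15.45
position: [0.5043, -0.0718, 0.0537]
tool_rot: [3.137, 0.001, 1.211]
wrist_force: [6.1, -4.9, -2.1]
width: 0.0139
gripper_force: 49.3
```

play_rows --xyz '[[0,0,0],[0,0,0],[0,0,0],[0,0,0],[0,0,0],[0,0,0],[0,0,0],[0,0,0],[0,0,0],[0,0,0]]' --rotation '[[0,0,0],[0,0,0],[0,0,0],[0,0,0],[0,0,0],[0,0,0],[0,0,0],[0,0,0],[0,0,0],[0,0,0]]' --claw '[1,1,1,1,1,1,1,1,1,1]'

```text
clock: 16.45
position: [0.5043, -0.0718, 0.0537]
tool_rot: [3.137, 0.001, 1.211]
wrist_force: [6.9, -4.9, -2.6]
width: 0.0135
gripper_force: 49.3
```

```bash
cat > ck.py <<'E'
from topm import *
P=points(cam("top"),optics.read_camera("top")[1]); a=np.radians(-20.7); Rm=np.array([[np.cos(a),-np.sin(a)],[np.sin(a),np.cos(a)]])
L=(P[:,:,:2]-[.6235,-.1145])@Rm*1000; Z=P[:,:,2]*1000
m=(Z>68)&(Z<82)&(L[:,:,0]>70)&(L[:,:,0]<150)
for y0,y1 in ((3,40),(-25,-2)):
    q=L[m&(L[:,:,1]>y0)&(L[:,:,1]<y1)][:,0]; print(y0,len(q),np.percentile(q,[2,50,98]).round(1) if len(q) else "")
E
python3 ck.py
```

```text
3 164 [ 89.  101.9 116.5]
-25 28 [101.1 102.2 105. ]
```

play_rows --xyz '[[0,0.1,0],[0,0.2,0],[0,0.3,0],[0,0.3,0],[0,0.3,0],[0,0.3,0],[0,0.3,0],[0,0.3,0],[0,0.3,0],[0,0.3,0]]' --rotation '[[0,0,0],[0,0,0],[0,0,0],[0,0,0],[0,0,0],[0,0,0],[0,0,0],[0,0,0],[0,0,0],[0,0,0]]' --claw '[1,1,1,1,1,1,1,1,1,1]'

```text
clock: 17.5
position: [0.5279, -0.0805, 0.0537]
tool_rot: [3.141, 0.0, 1.211]
wrist_force: [3.2, -1.9, 4.6]
width: 0.0134
gripper_force: 50.3
```

play_rows --xyz '[[0,0.3,0],[0,0.3,0],[0,0.2,0],[0,0.1,0],[0,0.1,0],[0,0.1,0],[0,0.1,0],[0,0,0],[0,0,0],[0,0,0]]' --rotation '[[0,0,0],[0,0,0],[0,0,0],[0,0,0],[0,0,0],[0,0,0],[0,0,0],[0,0,0],[0,0,0],[0,0,0]]' --claw '[1,1,1,1,1,1,1,1,1,1]'

```text
clock: 18.5
position: [0.5383, -0.0844, 0.0537]
tool_rot: [-3.141, -0.0, 1.211]
wrist_force: [1.8, -2.5, 6.4]
width: 0.0134
gripper_force: 50.6
```

play_rows --xyz '[[0,0.1,0],[0,0.1,0],[0,0.1,0],[0,0,0],[0,0,0],[0,0,0],[0,0,0],[0,0,0],[0,0,0],[0,0,0]]' --rotation '[[0,0,0],[0,0,0],[0,0,0],[0,0,0],[0,0,0],[0,0,0],[0,0,0],[0,0,0],[0,0,0],[0,0,0]]' --claw '[1,1,1,1,1,1,1,1,1,1]'

```text
clock: 19.5
position: [0.5382, -0.0843, 0.0536]
tool_rot: [-3.136, -0.0, 1.212]
wrist_force: [-5.7, 1.4, 13.2]
width: 0.0131
gripper_force: 51.3
```

play_rows --xyz '[[0,-0.1,0],[0,-0.2,0],[0,0,0],[0,0,0],[0,0,-1],[0,0,-2],[0,0,-2.5],[0,0,-2.5],[0,0,-2],[0,0,-0.8]]' --rotation '[[0,0,0],[0,0,0],[0,0,0],[0,0,0],[0,0,0],[0,0,0],[0,0,0],[0,0,0],[0,0,0],[0,0,0]]' --claw '[2,3,4,5,5,5,5,5,5,5]'

```text
clock: 20.5
position: [0.5403, -0.0849, 0.1641]
tool_rot: [3.137, -0.001, 1.211]
wrist_force: [-0.4, -0.1, 0.6]
width: 0.0501
gripper_force: 0.0
```

play_rows --xyz '[[0,0.8,0],[0,1.2,0],[0,1.2,0],[0,1.2,0],[0,1.2,0],[0,1.2,0],[0,1.2,0],[0,0.8,0],[0,0.3,0],[0,0,0]]' --rotation '[[0,0,0],[0,0,0],[0,0,0],[0,0,0],[0,0,0],[0,0,0],[0,0,0],[0,0,0],[0,0,0],[0,0,0]]' --claw '[5,5,5,5,4,3,2,1,0.5,0.5]'

```text
clock: 21.5
position: [0.624, -0.1168, 0.1603]
tool_rot: [-3.14, 0.0, 1.211]
wrist_force: [0.2, 0.4, -0.5]
width: 0.0049
gripper_force: 0.0
```

```bash
python3 look.py pics/w5.npz; python3 ck.py
```

```text
cap 1757 [  0.3   1.9 104.3] [-12.8 -13.4  87.5] [ 13.5  13.6 105.8]
marker 1175 [97.9 22.3 72.8] [87.9  4.8 70.7] [115.2  35.4  77.2]
ptr 339 [100.6 -10.4  75.2] [ 99.7 -22.1  66.5] [104.1  -0.4  78. ]
6 87.6 96.2 107.7 115.4
10 87.6 95.1 108.0 116.1
14 87.4 95.9 107.6 115.8
tcp local [ 0.7 -0.7] [ 0.62397323 -0.11675522  0.16031774] 21.5 [ 0.2  0.4 -0.5] 0.0048658184667633815
3 167 [ 88.9 101.  116.6]
-25 19 [101.  102.3 104.5]
```

The pointer reads 101.8 and the gap 101.7, so it is centred. Now I press the cap down.

play_rows --xyz '[[0,0,0.8],[0,0,1],[0,0,1],[0,0,1],[0,0,0.6],[0,0,0.4],[0,0,0.4],[0,0,0.4],[0,0,0.4],[0,0,0.3]]' --rotation '[[0,0,0],[0,0,0],[0,0,0],[0,0,0],[0,0,0],[0,0,0],[0,0,0],[0,0,0],[0,0,0],[0,0,0]]' --claw '[0.5,0.5,0.5,0.5,0.5,0.5,0.5,0.5,0.5,0.5]'

```text
clock: 22.6
position: [0.6242, -0.1167, 0.0987]
tool_rot: [3.141, -0.0, 1.211]
wrist_force: [-1.3, 0.6, 3.5]
width: 0.0052
gripper_force: 1.8
```

play_rows --xyz '[[0,0,0.3],[0,0,0.3],[0,0,0.3],[0,0,0.2],[0,0,0.1],[0,0,0],[0,0,0],[0,0,0],[0,0,0],[0,0,0]]' --rotation '[[0,0,0],[0,0,0],[0,0,0],[0,0,0],[0,0,0],[0,0,0],[0,0,0],[0,0,0],[0,0,0],[0,0,0]]' --claw '[0.5,0.5,0.5,0.5,0.5,0.5,0.5,0.5,0.5,0.5]'

```text
clock: 23.6
position: [0.6242, -0.1167, 0.0877]
tool_rot: [3.14, -0.0, 1.211]
wrist_force: [-2.6, 0.8, 10.5]
width: 0.0047
gripper_force: 5.1
```

play_rows --xyz '[[0,0,0.1],[0,0,0.1],[0,0,0],[0,0,0],[0,0,0],[0,0,0],[0,0,0],[0,0,0],[0,0,0],[0,0,0]]' --rotation '[[0,0,0],[0,0,0],[0,0,0],[0,0,0],[0,0,0],[0,0,0],[0,0,0],[0,0,0],[0,0,0],[0,0,0]]' --claw '[0.5,0.5,0.5,0.5,0.5,0.5,0.5,0.5,0.5,0.5]'

```text
clock: 24.6
position: [0.6244, -0.1167, 0.0876]
tool_rot: [3.139, -0.0, 1.211]
wrist_force: [-6.2, 0.6, 18.7]
width: 0.0047
gripper_force: 9.9
```

play_rows --xyz '[[0,0,-0.5],[0,0,-1],[0,0,-1.5],[0,0,-1.5],[0,0,-1.5],[0,0,-1.5],[0,0,-0.5],[0,0,0],[0,0,0],[0,0,0]]' --rotation '[[0,0,0],[0,0,0],[0,0,0],[0,0,0],[0,0,0],[0,0,0],[0,0,0],[0,0,0],[0,0,0],[0,0,0]]' --claw '[0.5,0.5,0.5,0.5,0.5,0.5,0.5,0.5,0.5,0.5]'

```text
clock: 25.6
position: [0.6232, -0.1165, 0.1631]
tool_rot: [-3.14, 0.0, 1.211]
wrist_force: [-0.3, 1.0, -0.8]
width: 0.0052
gripper_force: 0.0
```

```bash
sed -i 's/("marker",reg/("handle",reg(-125,-75,-40,40,91,99)),("marker",reg/' look.py; python3 look.py pics/w6.npz; python3 ck.py
```

```text
cap 1196 [ 0.2 -0.3 86.5] [-12.6 -13.6  85.2] [13.2 12.2 87.8]
handle 1209 [-90.3  -0.   93.5] [-96.9 -23.9  91.3] [-84.8  22.   95.1]
marker 1145 [98.2 22.4 72.8] [87.9  4.8 70.4] [115.3  35.1  77.4]
ptr 334 [100.6 -10.5  75.5] [ 99.8 -22.3  66.4] [104.   -0.5  78. ]
6 87.9 95.1 107.3 115.8
10 88.4 95.6 107.7 116.1
14 87.8 95.9 107.1 115.3
tcp local [-0.1 -0.8] [ 0.62321598 -0.11652332  0.1631374 ] 25.6 [-0.3  1.  -0.8] 0.005158275339636671
3 165 [ 88.9 101.7 116.4]
-25 23 [101.  101.9 105.2]
```

The cap is down, the handle is home (same readings as at the start), and the pointer is in the gap. I'm handing it in.

```bash
python3 -c "
from cell import bot
print(bot.hand_in())"
```

```text
the job is handed in; nothing more can be done
None
```

The check pull is done and handed in: the last camera readings show the pointer within about 0.5 mm of the middle of the gap, the handle home and the lock cap down; the hand-in gave no verdict.

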